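Clamp a wooden block in the drilling fixture with its thumbscrew

TASK

Lay the pale wooden block flat on the fixture's raised bed, lengthwise between end stop and jaw, and let go. Then turn the knurled brass thumbscrew clockwise until the jaw has pushed the block home against the stop and the screw seats firmly; stop soon after the resistance rises, as overtightening crushes the wood. Do not disturb the tape roll, the jar or the chuck key.

Things in the scene. Friction and masses are not known exactly. Their poses are not given: they have to be found in the camera images.
- fixture: Low steel drilling fixture, fixed to the bench. Origin on the bench under the nest's centre; z up; base plate 74 (x) x 172 (y) x 10 mm, y = -64 to +108 mm. Along y: end stop, bed, jaw, blue screw housing (40 x 44 mm, y = +58 to +102 mm, top 30 mm above the bench) with the thumbscrew on it at x = 0, y = +80 mm.
- nest (a point): Centre of the bed's top, 18 mm above the bench, axes as the fixture's. Bed 24 (x) x 62 (y) mm; the block lies on it lengthwise along y and overhangs on both x sides, which are open for fingers. End stop: 40 mm wide steel bar, top 34 mm above the bench, face at y = -39.5 mm, set up to 1.2 mm either way from job to job (not measured). Open nest 76 to 80 mm long.
- wood_block: Pale wooden offcut, loose, 35 (x) x 70 (y) x 20 (z) mm, about 0.06 kg. Origin at the centre of its underside, z up, y along its length. Flat on the bed its origin is 18 mm above the bench.
- jaw: Steel jaw with an upright face 32 mm wide and 22 mm high (top 33 mm above the bench) that slides along the fixture's y and presses the block's end. Origin at the lower edge, middle, of its face; axes as the fixture's; the face looks to -y. It is carried on a stiff spring by the slide that the screw drives.
- screw_head (a point): Centre of the thumbscrew's knurled brass head, on its upright axis, 47.5 mm above the bench. Head 36 mm in diameter, from 34 to 61 mm above the bench, white line on top; it neither rises nor falls. The point turns with the head. Turning clockwise seen from above tightens.
- thumbscrew: The same screw; origin on its axis 31 mm above the bench. It moves the jaw 3 mm per rad against about 0.30 N m of friction (at a pause this may read either way: go by the rise since the first turns). The block is home after 2 to 3.4 rad; from there each rad adds about 130 N of clamping and 0.4 N m. Firm: 50 N, a rise of 0.15 N m; under 25 N is loose, over 80 N crushes. It holds where left.
- tape_roll: Yellow tape roll standing on its flat side, 96 mm across, 48 mm high; bystander. Origin at the centre of its underside.
- cream_jar: Jar with a yellow cap, 60 mm across, 76 mm high; bystander. Origin at the centre of its underside.
- chuck_key: Grey steel drill chuck key, 48 x 74 x 16 mm; bystander. Origin at the centre of its underside.
Not all that is in view belongs to the job. Leave any green look-alike of the wood_block alone.

How it is judged:
On the way, in this order (a step that is already met when the one before it is completed fails the run):
1. the block lies flat on the bed between end stop and jaw, let go, not yet clamped (x of wood_block in the frame of fixture between -0.012 and 0.012 m and y of wood_block in the frame of fixture between -0.01 and 0.01 m and z of wood_block in the frame of fixture between 0.0155 and 0.0205 m and angle between the y axis of wood_block and the y axis of fixture, either way round below 0.2 rad and contact force between the fingers and wood_block below 0.3 N and contact force between jaw and wood_block below 10 N), for 0.2 s.
2. the thumbscrew is seated: the jaw clamps the block (contact force between jaw and wood_block above 25 N), for 0.2 s.
At the end, for the whole second after the job is handed in: The block lies flat on the bed (height within 2.5 mm, tilt under 0.06 rad), within 14 mm of the nest's middle line, in line within 0.08 rad, home against the end stop, at rest, and the jaw presses it with 25 to 80 N after the robot has let go (contact force between jaw and wood_block between 25 and 80 N and x of wood_block in the frame of fixture between -0.014 and 0.014 m and y of wood_block in the frame of fixture between -0.009 and 0 m and z of wood_block in the frame of fixture between 0.0155 and 0.0205 m and angle between the y axis of wood_block and the y axis of fixture, either way round below 0.08 rad and angle between wood_block's own z axis and vertical below 0.06 rad and linear speed of wood_block below 0.01 m/s); the robot touches nothing.
It fails at once if overtightened: the jaw presses the block with more than 80 N (contact force between jaw and wood_block above 80 N).
It fails at once if the tape roll is moved by more than 15 mm (distance of tape_roll from where it was at the start of the episode above 0.015 m).
It fails at once if the jar is moved by more than 15 mm (distance of cream_jar from where it was at the start of the episode above 0.015 m).
It fails at once if the chuck key is moved by more than 15 mm (distance of chuck_key from where it was at the start of the episode above 0.015 m).
It also fails if it takes over 72 s, if anything falls off the work surface, if the arm or the gripper's body presses on something with over 40 N, if the wrist force passes 120 N, or if a joint passes its speed limit or range.

ROBOT

A 7-joint arm with a two-finger parallel gripper is mounted at the origin on a cart in front of the work surface, level with it; the furniture and walls round the work are solid. World frame = base frame: x ahead of the robot, y to its left, z up, the work surface at z = 0. Lengths are in m, angles in rad, forces in N, time in s.
With the tool pointing down it reaches from about 0.4 to 0.875 m from the base axis. Payload 6.5 kg.
Tool frame: the origin (TCP) lies on the centre line of the jaws, within the pads' length; the fingertips stand ctrl.nose_length ahead of it and the grasp point (between the pads) is the TCP (ctrl.nose_length is the distance from the TCP to the fingertips, in m); z points along the fingers, y is the line along which they close (so a half turn about z gives the same grasp; the last joint's range is limited). The gripper opens to 88 mm and grips with 3 to 60 N. Pads are 18 mm wide; open, the fingers measure 123 mm over their backs; the gripper's body (75 mm by 187 mm) begins 45 mm behind the grasp point.
Start: joints at [-1.183, 0.536, -0.004, 1.538, 0.003, 1.067, -0.071], TCP at [0.285, 0.584, 0.258] pointing down, gripper open.
Joint ranges: [-2.7, 2.7], [-0.37, 2.16], [-1.27, 1.26], [0.24, 2.4], [-1.31, 4.45], [0.19, 1.91], [-2.76, 2.76]. Speed limits (rad/s): [2.39, 2.39, 3.14, 3.14, 3.14, 3.14, 3.14].

INTERFACE

Orientations are given as a unit quaternion [w, x, y, z].
In Python, from workcell import ctrl, eyes gives the robot as it stands.
- The arm moves only by the tool step_arm, never from a script. Its argument "motion" is one flat list of numbers, 6 for each row, row after row: the shift along the tool's x, y, z in mm, then the turn, a rotation vector about the tool's x, y, z in rad. A call has 1 to 8 rows; each row is the pose to reach, as a shift and turn from the pose commanded when the call began, along the tool's axes at that moment; what a row does not reach only later rows make up. A row lasts 1/12 s, in which the tool goes at most 41.7 mm and 7.16 degrees, less where a joint would pass 70% of its speed; a pose out of reach is approached as far as the arm can. A call with a gripper value outside its range is refused whole. "hand" is the closure in counts, from 0 (fully open) to 255 (shut), set as the call begins (left out, the last holds). The fingers move at their own pace and stop on an object; "grip_force" is the grip in N (left out, the last holds). Time passes only in rows, so rows that repeat a pose let the fingers close. It gives the time, the measured TCP pose, the force, the opening and the grip force at its end, in the units of the state.
- ctrl.read_state(): the state, without advancing time (a new reading comes with each control period).
- eyes.camera(name): name is "scene" or "top" or "wrist"; returns a dict with "color" (480x640x3 uint8, blue, green, red), "mtx" (3x3 intrinsics, pixels), "rvec" (rotation vector, rad) and "tvec" (3), from world to camera coordinates, as OpenCV has them; the wrist camera has in their place "mount" (4x4, takes a point from camera to tool coordinates, whose origin is the TCP and whose axes are the flange's). Camera axes: x right, y down, z forward; pixel columns grow to the right and rows downward; lengths in m; the calibration is good to about 2 mm. The wrist camera is an equidistant fisheye: a pixel r from the principal point sees the ray r / f radians off the axis. A picture is of the moment at which its call begins: read the wrist's pose just before it. There is no depth.
- ctrl.sign_off(): hands the job in; it is judged then, once.
The state is a dict: "time_s": time; "joints": joint angles; "dq": joint speeds; "joint_torque": joint torques, N m; "ee_pos": TCP position; "tcp_rot": TCP orientation; "force": force on the tool from outside, world axes, zero at the start; "ft_torque": the same for the moment, N m; "finger_gap": finger opening in m; "gripper_force": force on a finger pad.
Only numpy, scipy, OpenCV 4.12 (cv2) and the standard library are available. Lean on these libraries where they do the work, as an engineer would, in place of code of your own. Each camera call takes 0.05 s, during which the arm holds its last target. There are 200 camera calls.

## Working session

There is one attempt and no reset: what is moved stays moved. The work goes in short steps, Python scripts to look and compute and a tool call to move; the robot and the scene stay as the last step left them, time stands still between calls to the robot, and variables do not carry over. Pictures are saved under pics/ and viewed, at most 10 in all, crops included, and the job is handed in when it is done.

Besides the shell and the picture viewer there is one more tool, called after "Call:" as name(argument=value, ...) on one line, values as JSON. step_arm: Moves the arm, as the interface text tells. Its arguments: {"type":"object","properties":{"motion":{"type":"array","items":{"type":"number"}},"hand":{"type":"number"},"grip_force":{"type":"number"}},"required":["motion"]}

```bash
ls; mkdir -p pics
python3 - <<'E'
from workcell import ctrl, eyes
import cv2,numpy as np,pickle
s=ctrl.read_state();print(s,ctrl.nose_length)
d={}
for n in("scene","top"):
    c=eyes.camera(n);d[n]=c;cv2.imwrite(f"pics/{n}0.png",c["color"])
    R=cv2.Rodrigues(c["rvec"])[0];print(n,c["mtx"].tolist(),(-R.T@np.ravel(c["tvec"])).round(3))
pickle.dump(d,open("c0.pkl","wb"))
E
```

```text
pics
{'time_s': 0.0, 'joints': array([-1.18317073,  0.53714713, -0.00443417,  1.53886751,  0.00259967,
        1.06727126, -0.07117682]), 'dq': array([-0.00036943,  0.0021426 ,  0.00020446, -0.00076313, -0.00075483,
       -0.00123015, -0.00112028]), 'joint_torque': array([ 1.07187864e-04, -5.70986187e+01,  9.90736708e-01, -2.51595283e+01,
       -5.63431741e-02,  1.79931259e-02,  1.45919453e-04]), 'ee_pos': array([0.2847281 , 0.5836815 , 0.25685361]), 'tcp_rot': array([-1.27871795e-04,  2.24926065e-01,  9.74375468e-01, -8.34008890e-04]), 'force': array([-0.56353121, -0.76596905,  0.04331076]), 'ft_torque': array([-0.00056355,  0.00198511,  0.02464963]), 'gripper_force': 0.0, 'finger_gap': 0.08809691836158555} 0.019
scene [[478.01945849131164, 0.0, 315.6469328962977], [0.0, 478.01945849131164, 240.59551351437824], [0.0, 0.0, 1.0]] [0.122 0.474 0.5  ]
top [[482.38064848170575, 0.0, 314.7106092569192], [0.0, 482.38064848170575, 238.32339642568363], [0.0, 0.0, 1.0]] [ 0.457 -0.173  0.904]
```

View pics/top0.png

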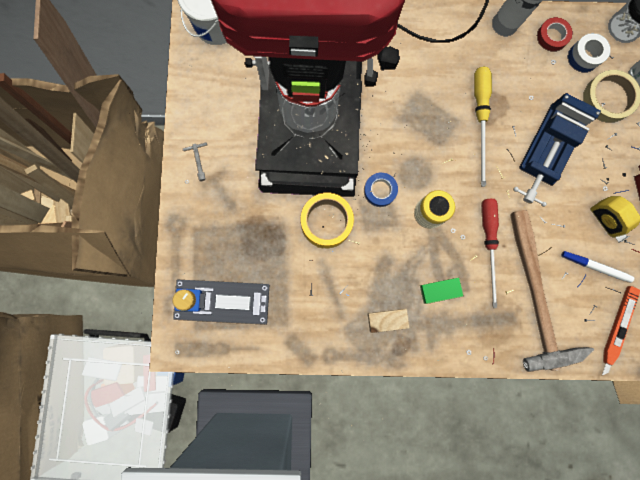

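View pics/scene0.png

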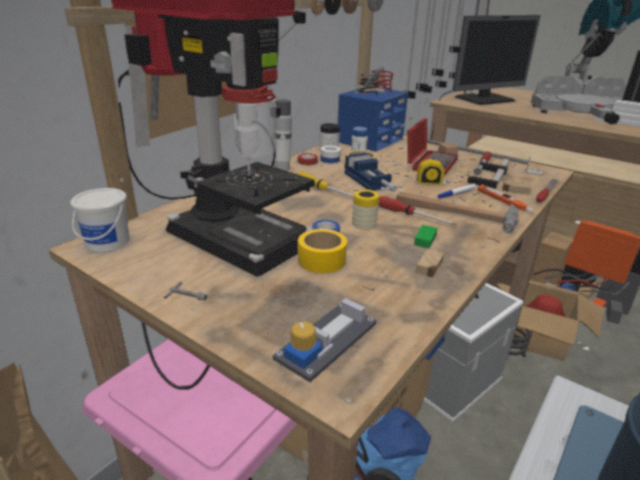

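The top view shows the fixture at about (222,302), with the brass screw at its left end (183,299). The wooden block is at (389,321), the green decoy at (442,290), the tape roll at (327,220), the jar at (438,207) and the chuck key at (198,160).

```bash
cat > h.py <<'E'
import cv2,numpy as np,pickle
from scipy.spatial.transform import Rotation as Ro
def ray(c,uv,z):
    R=cv2.Rodrigues(c["rvec"])[0];o=-R.T@np.ravel(c["tvec"])
    p=cv2.undistortPoints(np.array(uv,float).reshape(-1,1,2),c["mtx"],None)[:,0]
    d=np.c_[p,np.ones(len(p))]@R
    return o+d*((z-o[2])/d[:,2])[:,None]
def rot(s): 
    q=s["tcp_rot"];return Ro.from_quat([q[1],q[2],q[3],q[0]]).as_matrix()
E
python3 - <<'E'
from h import *
c=pickle.load(open("c0.pkl","rb"))["top"];im=c["color"];hsv=cv2.cvtColor(im,cv2.COLOR_BGR2HSV)
for p in[(389,321),(375,325),(360,330),(183,299),(235,302),(263,302),(215,315),(195,301),(207,300),(222,287)]:print(p,im[p[1],p[0]],hsv[p[1],p[0]])
def show(name,m,z):
    cs=cv2.findContours(m.astype(np.uint8),0,1)[0];k=max(cs,key=cv2.contourArea)
    r=cv2.minAreaRect(k);b=cv2.boxPoints(r);w=ray(c,b,z)[:,:2];ctr=w.mean(0)
    e=[w[1]-w[0],w[2]-w[1]];print(name,r,ctr.round(4),[(np.linalg.norm(x).round(4),np.arctan2(x[1],x[0]).round(3)) for x in e])
roi=np.zeros(im.shape[:2],bool)
a=roi.copy();a[300:345,355:420]=1
print(np.array2string(hsv[321,360:418].T))
g=roi.copy();g[270:335,165:280]=1
show("brass",g&(hsv[...,1]>140)&(hsv[...,0]<35)&(hsv[...,2]>120),.061)
show("plate",cv2.morphologyEx((g&((hsv[...,2]<110)|((hsv[...,1]<60)))).astype(np.uint8),cv2.MORPH_OPEN,np.ones((3,3))),.010)
show("bed",g&(hsv[...,1]<50)&(hsv[...,2]>170),.018)
cv2.imwrite("pics/crop0.png",cv2.resize(np.hstack([im[270:350,160:280],im[270:350,340:420]]),None,fx=4,fy=4,interpolation=2))
E
```

```text
(389, 321) [166 205 225] [ 20  67 225]
(375, 325) [163 202 223] [ 20  69 223]
(360, 330) [124 144 161] [ 16  59 161]
(183, 299) [159 213 229] [ 23  78 229]
(235, 302) [235 235 233] [ 90   2 235]
(263, 302) [109 103 101] [113  19 109]
(215, 315) [98 92 89] [110  23  98]
(195, 301) [83 89 89] [30 17 89]
(207, 300) [228 221 219] [113  10 228]
(222, 287) [98 92 90] [113  21  98]
[[ 18  18  18  18  17  18  18  18  18  17  18  18  19  19  20  20  19  21
   22  20  19  18  18  19  19  19  19  20  20  20  20  19  18  19  19  18
   18  19  19  20  20  19  19  19  20  21  20  19  18  17  18  17  19  17
   18  17  16  17]
 [ 60  58  57  59  58  56  56  56  61  82  80  75  73  72  71  68  70  63
   60  66  76  88  89  84  78  72  70  69  68  67  69  77  82  81  79  77
   74  72  69  66  67  69  69  66  62  61  67  75  73  56  51  53  56  52
   51  49  49  53]
 [180 175 170 168 168 170 173 174 129 109 206 220 219 227 227 228 225 231
  233 229 217 205 203 207 216 219 219 227 224 225 226 221 217 215 212 219
  225 228 228 228 228 227 227 228 231 234 231 224 186 163 160 158 155 158
  161 160 161 164]]
brass ((183.0, 299.5), (19.0, 20.0), 90.0) [0.4549 0.0498] [(np.float64(0.0346), np.float64(-1.55)), (np.float64(0.0326), np.float64(-3.089))]
plate ((222.2307891845703, 295.1539001464844), (96.55726623535156, 53.748626708984375), 2.726310968399048) [ 0.4645 -0.0083] [(np.float64(0.0981), np.float64(0.01)), (np.float64(0.1788), np.float64(-1.598))]
bed ((232.05111694335938, 301.9775695800781), (33.95758056640625, 13.133593559265137), 2.8624050617218018) [ 0.4522 -0.0282] [(np.float64(0.0237), np.float64(-0.003)), (np.float64(0.0619), np.float64(-1.6))]
```

View pics/crop0.png

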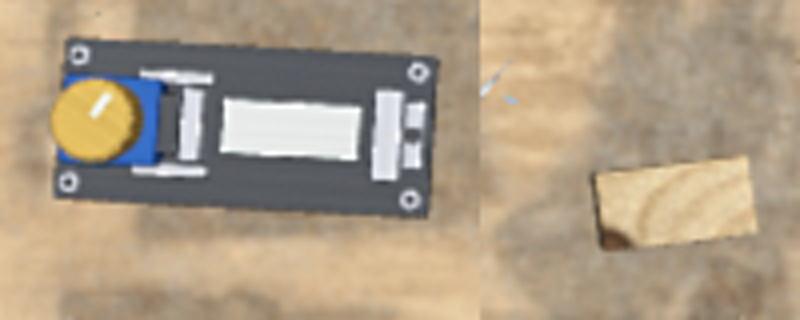

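```bash
cat >> h.py <<'E'
def go(s,p,yawy):
    "tool down, tool y at world angle yawy; prints shift mm / turn from current pose"
    R=rot(s);y=np.array([np.cos(yawy),np.sin(yawy),0]);z=np.array([0,0,-1.]);T=np.c_[np.cross(y,z),y,z]
    print("shift",(R.T@(np.array(p)-s["ee_pos"])*1e3).round(1),"turn",Ro.from_matrix(R.T@T).as_rotvec().round(4))
E
python3 - <<'E'
from h import *
from workcell import ctrl
c=pickle.load(open("c0.pkl","rb"))["top"]
w=ray(c,[(368.75,313.25),(406.75,309),(409.25,328),(371.25,332)],.02)
print(w.mean(0),[(np.linalg.norm(w[i]-w[i-1]).round(4),np.arctan2(*(w[i]-w[i-1])[[1,0]])) for i in range(4)])
s=ctrl.read_state()
go(s,(.48,.25,.25),.5); b=w.mean(0); go(s,(b[0],b[1],.14),np.arctan2(*(w[0]-w[3])[[1,0]]))
print("tape,jar,key",ray(c,[(327,220)],.048),ray(c,[(438,207)],.076),ray(c,[(198,160)],.01))
E
```

```text
[ 0.42464855 -0.31363899  0.02      ] [(np.float64(0.0337), np.float64(0.14028248404789934)), (np.float64(0.0696), np.float64(-1.4407382228393577)), (np.float64(0.0342), np.float64(-3.0132122675683193)), (np.float64(0.0692), np.float64(1.6936970633249127))]
shift [-321.8 -214.4    7.3] turn [-1.400e-03  6.000e-04  6.171e-01]
shift [-519.1 -745.1  118.1] turn [-1.300e-03  9.000e-04  9.768e-01]
tape,jar,key [[ 0.60186266 -0.19746824  0.048     ]] [[ 0.62430493 -0.390372    0.076     ]] [[0.71895791 0.04934464 0.01      ]]
```

Call:
step_arm(motion=[-322, -214, 7, 0, 0, 0.62, -322, -214, 7, 0, 0, 0.62, -322, -214, 7, 0, 0, 0.62, -322, -214, 7, 0, 0, 0.62, -322, -214, 7, 0, 0, 0.62, -322, -214, 7, 0, 0, 0.62, -322, -214, 7, 0, 0, 0.62, -322, -214, 7, 0, 0, 0.62], hand=0)

```text
time_s: 0.77
ee_pos: [0.4539, 0.2948, 0.2515]
tcp_rot: [-0.0, 0.511, 0.859, -0.0]
force: [1.2, -0.3, -0.7]
finger_gap: 0.0882
gripper_force: 0.0
```

Run:
```python
from h import *
from workcell import ctrl
s=ctrl.read_state();print(s["time_s"],s["ee_pos"],s["joints"].round(2));go(s,(.4246,-.3136,.13),.135)
```

```text
0.7667 [0.45393778 0.29478553 0.25152162] [-0.83  0.36  0.21  1.84 -0.09  0.95 -0.08]
shift [-520.7 -316.   121.7] turn [-3.000e-04  1.000e-04  3.623e-01]
```

Call:
step_arm(motion=[-260, -158, 40, 0, 0, 0.18, -260, -158, 40, 0, 0, 0.18, -260, -158, 40, 0, 0, 0.18, -260, -158, 40, 0, 0, 0.18, -260, -158, 40, 0, 0, 0.18, -260, -158, 40, 0, 0, 0.18, -260, -158, 40, 0, 0, 0.18, -260, -158, 40, 0, 0, 0.18])

```text
time_s: 1.43
ee_pos: [0.4371, -0.0128, 0.2111]
tcp_rot: [-0.0, 0.589, 0.808, -0.001]
force: [-0.5, -0.1, -0.2]
finger_gap: 0.0882
gripper_force: 0.0
```

Run:
```python
from h import *
from workcell import ctrl
s=ctrl.read_state();print(s["time_s"],s["ee_pos"],s["joints"].round(2));go(s,(.4246,-.3136,.13),.135)
```

```text
1.4333 [ 0.43706408 -0.01275296  0.21114476] [-0.41  0.25  0.38  2.14 -0.13  0.78  0.37]
shift [-282.5 -103.7   81.7] turn [-0.0017  0.0014  0.1758]
```

Run:
```python
from h import *
from workcell import ctrl,eyes
s=ctrl.read_state();c=eyes.camera("wrist");pickle.dump((s,c),open("w1.pkl","wb"))
cv2.imwrite("pics/w1.png",c["color"]);print(c["mtx"],c["mount"],s["dq"].round(3))
```

```text
[[371.64829954   0.         323.72085854]
 [  0.         371.64829954 238.91840309]
 [  0.           0.           1.        ]] [[-4.45969113e-04 -9.60291637e-01 -2.78997801e-01  7.23565601e-02]
 [ 9.99999676e-01 -2.41259281e-04 -7.68069492e-04 -1.13227761e-04]
 [ 6.70259901e-04 -2.78998053e-01  9.60291434e-01 -1.27747951e-01]
 [ 0.00000000e+00  0.00000000e+00  0.00000000e+00  1.00000000e+00]] [ 0.289  0.038  0.032  0.018 -0.07  -0.049  0.375]
```

View pics/w1.png

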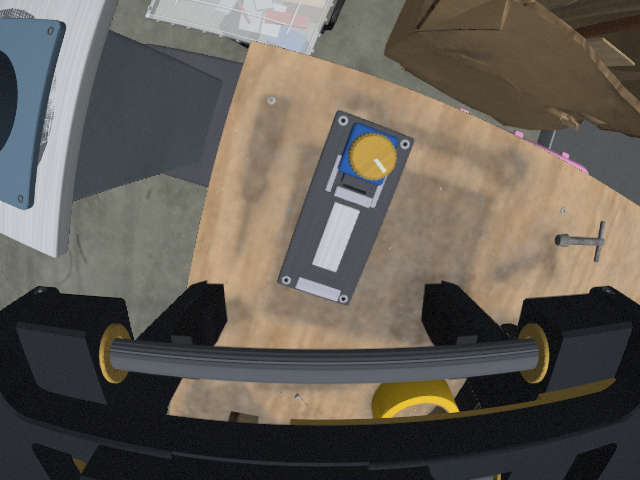

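Call:
step_arm(motion=[-282, -104, 82, 0, 0, 0.176, -282, -104, 82, 0, 0, 0.176, -282, -104, 82, 0, 0, 0.176, -282, -104, 82, 0, 0, 0.176, -282, -104, 82, 0, 0, 0.176, -282, -104, 82, 0, 0, 0.176, -282, -104, 82, 0, 0, 0.176, -282, -104, 82, 0, 0, 0.176])

```text
time_s: 2.15
ee_pos: [0.4264, -0.3121, 0.1287]
tcp_rot: [0.0, 0.657, 0.754, -0.001]
force: [-0.5, -0.1, -0.0]
finger_gap: 0.0881
gripper_force: 0.0
```

Run:
```python
from h import *
from workcell import ctrl,eyes
s=ctrl.read_state();c=eyes.camera("wrist");pickle.dump((s,c),open("w2.pkl","wb"))
cv2.imwrite("pics/w2.png",c["color"]);print(s["ee_pos"],s["dq"].round(3))
```

```text
[ 0.42643901 -0.31210061  0.12865676] [ 0.434  0.252 -0.094 -0.265 -0.088  0.048  0.367]
```

View pics/w2.png

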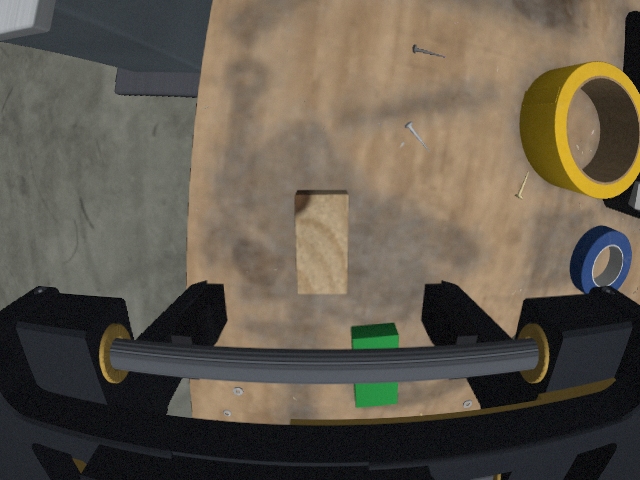

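Wrist views: in w1 the fixture runs from the screw at (374,156) to the stop at (318,288). In w2 the block spans columns 295–348 and rows 191–294, lined up with the tool, and the green decoy at (375,365) is clear of the fingers.

```bash
cat >> h.py <<'E'
def wray(s,c,uv,z):
    K=c["mtx"];uv=np.array(uv,float).reshape(-1,2);d=(uv-K[:2,2])/K[0,0];r=np.linalg.norm(d,axis=1)
    v=np.c_[d*(np.sin(r)/r)[:,None],np.cos(r)];R=rot(s);M=c["mount"]
    v=v@M[:3,:3].T@R.T;o=s["ee_pos"]+R@M[:3,3]
    return o+v*((z-o[2])/v[:,2])[:,None]
def sub(im,a,b):
    "profile along a-b: position of strongest gradient"
    n=200;t=np.linspace(0,1,n);P=np.outer(1-t,a)+np.outer(t,b)
    g=cv2.GaussianBlur(im,(0,0),1).astype(np.float32)
    v=cv2.remap(g,P[:,0].astype(np.float32)[None],P[:,1].astype(np.float32)[None],1)[0]
    k=np.abs(np.gradient(v,axis=0)).sum(1).argmax();return P[k]
def rect(w):
    m=w.mean(0);u=w[1]-w[0];return m
E
python3 - <<'E'
from h import *
from workcell import ctrl
s,c=pickle.load(open("w2.pkl","rb"));im=c["color"]
L=[sub(im,(285,y),(308,y)) for y in(225,240,255,270,285)];Rr=[sub(im,(338,y),(360,y)) for y in(205,225,240,255,270,285)]
B=[sub(im,(x,284),(x,304)) for x in(302,312,322,332,342)];T=[sub(im,(x,182),(x,204)) for x in(315,322,332,342)]
print(T,B)
for n,e in(("L",L),("R",Rr),("B",B),("T",T)):
    w=wray(s,c,e,.02);q=(w-s["ee_pos"])@rot(s);print(n,q[:,:2].round(4).tolist())
s=ctrl.read_state();print(s["ee_pos"])
# fixture from w1
s,c=pickle.load(open("w1.pkl","rb"));im=c["color"];h=cv2.cvtColor(im,cv2.COLOR_BGR2HSV)
def big(m,x0,y0,x1,y1):
    k=np.zeros(m.shape,np.uint8);k[y0:y1,x0:x1]=m[y0:y1,x0:x1];cs=cv2.findContours(k,0,1)[0];return max(cs,key=cv2.contourArea)
b=big((h[...,1]<50)&(h[...,2]>170),300,195,370,278);r=cv2.boxPoints(cv2.minAreaRect(b));w=wray(s,c,r,.018);print("bed",w.mean(0),[(np.linalg.norm(w[i]-w[i-1]).round(4),np.arctan2(*(w[i]-w[i-1])[[1,0]]).round(3)) for i in range(4)])
b=big((h[...,1]>120)&(h[...,0]<32)&(h[...,2]>140),335,120,405,190);e=cv2.fitEllipse(b);print(e)
# top-face only: two fits
print("head",wray(s,c,[e[0]],.061),wray(s,c,[e[0]],.0475))
E
```

```text
[array([315.        , 194.16080402]), array([322.        , 194.16080402]), array([332.        , 193.71859296]), array([342.        , 193.71859296])] [array([302.        , 293.14572864]), array([312.        , 293.14572864]), array([322.        , 293.14572864]), array([332.        , 293.14572864]), array([342.        , 293.14572864])]
L [[0.0131, -0.0191], [0.0029, -0.0193], [-0.0077, -0.0195], [-0.0185, -0.019], [-0.0296, -0.0187]]
R [[0.0265, 0.0155], [0.0131, 0.015], [0.0029, 0.015], [-0.0076, 0.0151], [-0.0185, 0.0154], [-0.0296, 0.0156]]
B [[-0.0358, -0.0156], [-0.0358, -0.0086], [-0.0358, -0.0016], [-0.0358, 0.0054], [-0.0358, 0.0123]]
T [[0.0336, -0.006], [0.0336, -0.0015], [0.0339, 0.0049], [0.0339, 0.0114]]
[ 0.42588018 -0.31425971  0.12846378]
bed [ 0.45224718 -0.02901116  0.018     ] [(np.float64(0.0245), np.float64(3.062)), (np.float64(0.0613), np.float64(1.526)), (np.float64(0.0233), np.float64(-0.057)), (np.float64(0.0619), np.float64(-1.598))]
((373.14593505859375, 156.4973602294922), (43.930931091308594, 44.6846809387207), 37.94169235229492)
head [[0.45466304 0.05124972 0.061     ]] [[0.45659059 0.05100284 0.0475    ]]
```

Run:
```python
from h import *
from workcell import ctrl
s=ctrl.read_state();print(s["ee_pos"]);go(s,(.4245,-.3131,.021),.135)
```

```text
[ 0.42588018 -0.31425971  0.12846378]
shift [  1.7  -1.  107.5] turn [-0.0018  0.0037 -0.0005]
```

Call:
step_arm(motion=[2, -1, 35, 0, 0, 0, 2, -1, 70, 0, 0, 0, 2, -1, 90, 0, 0, 0, 2, -1, 100, 0, 0, 0, 2, -1, 106, 0, 0, 0, 2, -1, 107, 0, 0, 0, 2, -1, 107, 0, 0, 0, 2, -1, 107, 0, 0, 0])

```text
time_s: 2.87
ee_pos: [0.4274, -0.3061, 0.0238]
tcp_rot: [0.001, 0.655, 0.755, 0.0]
force: [0.7, 0.7, 0.1]
finger_gap: 0.0879
gripper_force: 0.0
```

Call:
step_arm(motion=[0, 0, 0, 0, 0, 0, 0, 0, 0, 0, 0, 0, 0, 0, 0, 0, 0, 0, 0, 0, 0, 0, 0, 0, 0, 0, 0, 0, 0, 0, 0, 0, 0, 0, 0, 0], hand=255, grip_force=20)

```text
time_s: 3.37
ee_pos: [0.4265, -0.3057, 0.0228]
tcp_rot: [0.0, 0.656, 0.755, 0.0]
force: [-0.3, 0.8, 0.2]
finger_gap: 0.0506
gripper_force: 0.0
```

Call:
step_arm(motion=[-6, -1, 0, 0, 0, 0, -6, -1, 0, 0, 0, 0, -6, -1, 0, 0, 0, 0, -6, -1, 0, 0, 0, 0, -6, -1, 0, 0, 0, 0, -6, -1, 0, 0, 0, 0])

```text
time_s: 3.87
ee_pos: [0.4264, -0.312, 0.0228]
tcp_rot: [0.0, 0.656, 0.755, -0.0]
force: [0.1, -1.1, 1.7]
finger_gap: 0.0351
gripper_force: 20.0
```

Run:
```python
from h import *
from workcell import ctrl
s=ctrl.read_state();print(s["ee_pos"],s["finger_gap"],s["joints"].round(3),s["dq"].round(3));go(s,(.4245,-.3131,.021),.135)
```

```text
[ 0.42639862 -0.31196122  0.02278533] 0.03507449082413956 [ 0.323  0.733  0.289  1.986 -0.424  0.48   1.063] [-0.002 -0.    -0.001  0.001 -0.002  0.001  0.001]
shift [-0.9 -2.   1.8] turn [0.0002 0.0004 0.0059]
```

Call:
step_arm(motion=[0, 0, -30, 0, 0, 0, 0, 0, -65, 0, 0, 0, 0, 0, -90, 0, 0, 0, 30, 6, -90, 0, 0, 0.05, 65, 12, -90, 0, 0, 0.1, 100, 16, -90, 0, 0, 0.165, 135, 20, -90, 0, 0, 0.165, 170, 20, -90, 0, 0, 0.165], grip_force=25)

```text
time_s: 4.53
ee_pos: [0.4224, -0.1386, 0.1127]
tcp_rot: [0.0, 0.715, 0.699, 0.0]
force: [0.7, 0.6, -0.5]
finger_gap: 0.0347
gripper_force: 25.0
```

Run:
```python
from h import *
from workcell import ctrl
s=ctrl.read_state();print(s["ee_pos"],s["finger_gap"],s["joints"].round(3),s["dq"].round(3));go(s,(.4522,-.0291,.09),-.03)
```

```text
[ 0.42238667 -0.13856047  0.11268399] 0.03469105353757485 [-0.149  0.475  0.445  2.187 -0.384  0.554  0.56 ] [-0.937 -0.255  0.026  0.481  0.011 -0.247 -0.803]
shift [110.1  27.2  22.7] turn [ 0.0004 -0.0003  0.0064]
```

Call:
step_arm(motion=[35, 9, 7, 0, 0, 0.006, 70, 18, 15, 0, 0, 0.006, 95, 24, 22, 0, 0, 0.006, 105, 27, 22, 0, 0, 0.006, 105, 27, 22, 0, 0, 0.006, 105, 27, 22, 0, 0, 0.006, 105, 27, 22, 0, 0, 0.006, 105, 27, 22, 0, 0, 0.006])

```text
time_s: 5.2
ee_pos: [0.4515, -0.0382, 0.091]
tcp_rot: [0.0, 0.719, 0.695, -0.0]
force: [1.4, -0.1, -0.1]
finger_gap: 0.0347
gripper_force: 25.0
```

Run:
```python
from h import *
from workcell import ctrl,eyes
s=ctrl.read_state();print(s["ee_pos"],s["finger_gap"],s["joints"].round(3),s["dq"].round(3));go(s,(.4522,-.0291,.0408),-.03)
c=eyes.camera("wrist");pickle.dump((s,c),open("w3.pkl","wb"))
cv2.imwrite("pics/w3.png",c["color"][60:420,150:490].repeat(2,0).repeat(2,1)[:600])
```

```text
[ 0.45145233 -0.03820328  0.09101656] 0.034654215675066595 [-0.356  0.53   0.42   2.172 -0.429  0.517  0.357] [-0.    -0.    -0.006 -0.001 -0.002  0.001 -0.003]
shift [ 9.2  0.4 50.2] turn [ 0.0003  0.0006 -0.003 ]
```

View pics/w3.png

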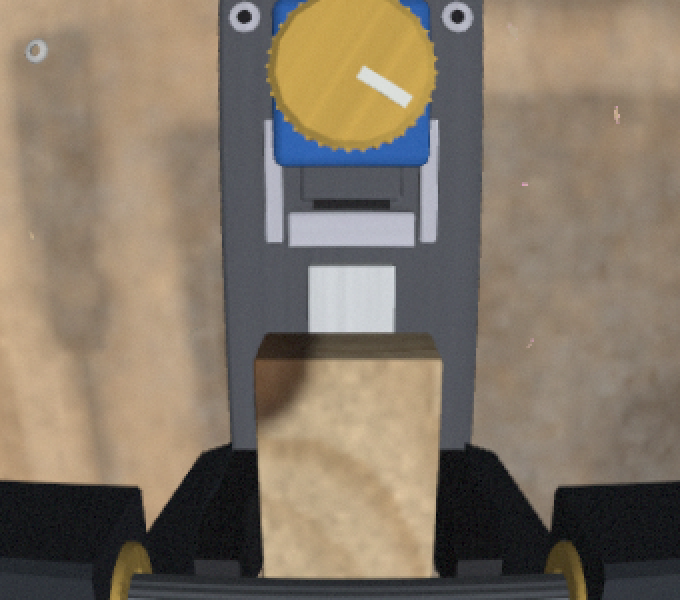

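The crop shows the block held straight, with its jaw-side top edge at row 239 (columns 277–370). The jaw's front top edge is at row 183, the bed end at row 193 and the screw centre at about (326,93).

Run:
```python
from h import *
s,c=pickle.load(open("w3.pkl","rb"));im=c["color"]
f=lambda n,e,z:print(n,((wray(s,c,e,z)-s["ee_pos"])@rot(s))[:,:2].mean(0).round(4),wray(s,c,e,z).mean(0).round(4))
mid=lambda xs,a,b:[sub(im,(x,a),(x,b)) for x in xs]
f("blockend",mid((295,310,325,340,355),233,245),.0882)
f("jaw",mid((300,315,330,345,355),178,188),.033)
f("bedend",mid((308,318,328,338,345),189,197),.018)
f("blkL",[sub(im,(272,260),(284,260))],.0882);f("blkR",[sub(im,(364,260),(376,260))],.0882)
f("bedL",[sub(im,(300,y),(309,y)) for y in(200,210,220)],.018);f("bedR",[sub(im,(343,y),(352,y)) for y in(200,210,220)],.018)
f("jawL",[sub(im,(290,175),(300,175))],.033);f("jawR",[sub(im,(352,175),(362,175))],.033)
hh=cv2.cvtColor(im,cv2.COLOR_BGR2HSV);m=((hh[...,1]>120)&(hh[...,0]<32)&(hh[...,2]>140)).astype(np.uint8);m[140:]=0;m[:,:270]=0;m[:,385:]=0
k=max(cv2.findContours(m,0,1)[0],key=cv2.contourArea);e=cv2.fitEllipse(k);print(e);f("head",[e[0]],.061)
```

```text
blockend [0.0343 0.0001] [ 0.4527 -0.004   0.0882]
jaw [0.048  0.0022] [0.4553 0.0096 0.033 ]
bedend [0.0405 0.0016] [0.4544 0.0022 0.018 ]
blkL [ 0.0261 -0.0182] [ 0.4341 -0.0115  0.0882]
blkR [0.0261 0.017 ] [ 0.4693 -0.0127  0.0882]
bedL [ 0.0305 -0.0118] [ 0.4407 -0.0074  0.018 ]
bedR [0.0305 0.0123] [ 0.4648 -0.0082  0.018 ]
jawL [ 0.0517 -0.0173] [0.4359 0.014  0.033 ]
jawR [0.0517 0.0159] [0.4691 0.0129 0.033 ]
((326.0082702636719, 93.9036636352539), (79.65567016601562, 81.09732818603516), 71.15425109863281)
head [0.0893 0.0006] [0.455 0.051 0.061]
```

Call:
step_arm(motion=[5, 0.5, 8, 0, 0, 0, 9.5, 1, 16, 0, 0, 0, 9.5, 1, 24, 0, 0, 0, 9.5, 1, 30, 0, 0, 0, 9.5, 1, 32, 0, 0, 0, 9.5, 1, 32, 0, 0, 0, 9.5, 1, 32, 0, 0, 0])

```text
time_s: 5.83
ee_pos: [0.4529, -0.0271, 0.0585]
tcp_rot: [-0.0, 0.718, 0.696, -0.0]
force: [0.1, 1.1, -0.3]
finger_gap: 0.0349
gripper_force: 25.0
```

Run:
```python
from h import *
from workcell import ctrl,eyes
s=ctrl.read_state();print(s["ee_pos"],s["finger_gap"]);go(s,(.4525,-.0286,.0408),-.03)
c=eyes.camera("wrist");im=c["color"]
f=lambda n,e,z:print(n,((wray(s,c,e,z)-s["ee_pos"])@rot(s))[:,:2].round(4).tolist())
mid=lambda xs,a,b:[sub(im,(x,a),(x,b)) for x in xs]
zt=s["ee_pos"][2]-.0028
f("blockend",mid((300,325,350),233,245),zt)
hh=cv2.cvtColor(im,cv2.COLOR_BGR2HSV)
cv2.imwrite("pics/w4.png",im[60:300,230:420].repeat(2,0).repeat(2,1))
pickle.dump((s,c),open("w4.pkl","wb"))
```

```text
[ 0.4529042  -0.02708307  0.05849427] 0.03489560861419083
shift [-1.5 -0.3 17.7] turn [-0.0005  0.0002 -0.0003]
blockend [[0.0343, -0.0091], [0.0343, 0.0001], [0.0343, 0.0092]]
```

View pics/w4.png

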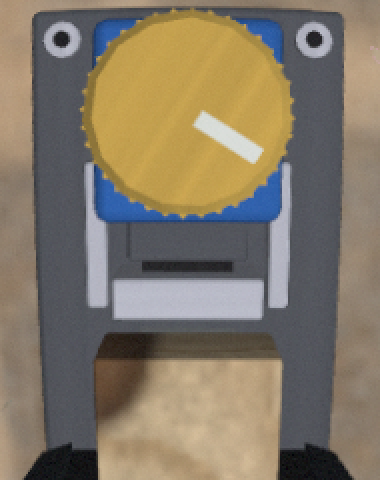

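The block is centred in front of the jaw, whose front edge is at row 219, with the block end at row 239. I'll lower it with a −1.5 mm correction.

Call:
step_arm(motion=[-1.5, 0, 5, 0, 0, 0, -1.5, 0, 10, 0, 0, 0, -1.5, 0, 13, 0, 0, 0, -1.5, 0, 15.5, 0, 0, 0, -1.5, 0, 17, 0, 0, 0, -1.5, 0, 17, 0, 0, 0, -1.5, 0, 17, 0, 0, 0])

```text
time_s: 6.47
ee_pos: [0.453, -0.0284, 0.0416]
tcp_rot: [-0.0, 0.718, 0.696, -0.0]
force: [-0.8, 0.2, -0.0]
finger_gap: 0.0349
gripper_force: 25.0
```

Run:
```python
from h import *
from workcell import ctrl
s=ctrl.read_state();print(s["ee_pos"],s["force"],s["finger_gap"]);go(s,(.4525,-.0286,.0408),-.03)
```

```text
[ 0.45296328 -0.0283851   0.04164097] [-0.80477279  0.19233279 -0.04834799] 0.03489555248499493
shift [-0.2 -0.5  0.8] turn [-0.0001  0.     -0.    ]
```

Call:
step_arm(motion=[0, 0, 0.5, 0, 0, 0, 0, 0, 1, 0, 0, 0, 0, 0, 1, 0, 0, 0, 0, 0, 1, 0, 0, 0])

```text
time_s: 6.8
ee_pos: [0.4531, -0.0283, 0.0408]
tcp_rot: [0.0, 0.718, 0.696, 0.0]
force: [0.3, -0.2, 0.0]
finger_gap: 0.0347
gripper_force: 25.0
```

Call:
step_arm(motion=[0, 0, 0, 0, 0, 0, 0, 0, 0, 0, 0, 0, 0, 0, 0, 0, 0, 0, 0, 0, 0, 0, 0, 0, 0, 0, 0, 0, 0, 0, 0, 0, 0, 0, 0, 0], hand=70)

```text
time_s: 7.3
ee_pos: [0.453, -0.0284, 0.0407]
tcp_rot: [0.0, 0.718, 0.696, 0.0]
force: [0.2, 0.6, 0.2]
finger_gap: 0.0641
gripper_force: 0.0
```

Call:
step_arm(motion=[0, 0, -15, 0, 0, 0, 0, 0, -35, 0, 0, 0, 0, 0, -65, 0, 0, 0, 0, 0, -75, 0, 0, 0, 0, 0, -80, 0, 0, 0, 0, 0, -80, 0, 0, 0, 0, 0, -80, 0, 0, 0])

```text
time_s: 7.88
ee_pos: [0.4526, -0.0281, 0.1201]
tcp_rot: [-0.0, 0.717, 0.697, -0.0]
force: [-0.1, 0.1, -0.2]
finger_gap: 0.064
gripper_force: 0.0
```

Run:
```python
from h import *
from workcell import ctrl,eyes
s=ctrl.read_state();print(s["time_s"],s["ee_pos"],s["joints"].round(3),s["finger_gap"],s["ft_torque"])
c=eyes.camera("wrist");pickle.dump((s,c),open("w5.pkl","wb"))
cv2.imwrite("pics/w5.png",c["color"][60:360,150:490].repeat(2,0).repeat(2,1))
```

```text
7.8833 [ 0.45263779 -0.02811089  0.12011879] [-0.422  0.475  0.472  2.163 -0.387  0.585  0.303] 0.06404751868895181 [-0.05186692  0.04856549  0.02755545]
```

View pics/w5.png

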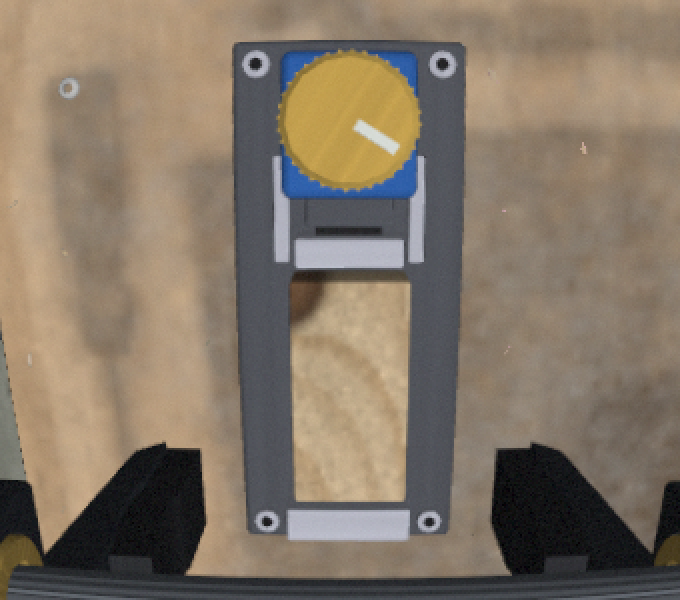

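The block lies flat on the bed at crop (350,390), with small gaps to the stop and the jaw. The screw centre is at about (349,120). Next I'll go to the screw, wound back counter-clockwise.

Run:
```python
from h import *
s,c=pickle.load(open("w5.pkl","rb"));im=c["color"]
hh=cv2.cvtColor(im,cv2.COLOR_BGR2HSV);m=((hh[...,1]>120)&(hh[...,0]<32)&(hh[...,2]>140)).astype(np.uint8);m[160:]=0;m[:,:285]=0;m[:,365:]=0
k=max(cv2.findContours(m,0,1)[0],key=cv2.contourArea);e=cv2.fitEllipse(k);print(e,wray(s,c,[e[0]],.061))
f=lambda u,v,z:wray(s,c,[(150+u/2,60+v/2)],z)[0].round(4)
print("block ends",f(350,281,.038),f(350,501,.038),"stop",f(350,510,.034),"jaw",f(350,269,.033),"bolts",f(256,64,.01),f(442,64,.01),f(267,521,.01),f(429,521,.01))
R=rot(s);print((R.T@(np.array([.455,.0508,.11])-s["ee_pos"])*1e3).round(1))
```

```text
((324.9908447265625, 119.96747589111328), (66.3334732055664, 68.12541198730469), 33.875179290771484) [[0.45517724 0.05107812 0.061     ]]
block ends [0.4539 0.0061 0.038 ] [ 0.4519 -0.0639  0.038 ] stop [ 0.4517 -0.0692  0.034 ] jaw [0.454  0.0087 0.033 ] bolts [0.4263 0.0723 0.01  ] [0.4849 0.0706 0.01  ] [ 0.4211 -0.0859  0.01  ] [ 0.48   -0.0876  0.01  ]
[78.9  0.  10.1]
```

Call:
step_arm(motion=[20, 0, 0, 0, 0, -0.12, 40, 0, 0, 0, 0, -0.24, 60, 0, 0, 0, 0, -0.36, 79, 0, 0, 0, 0, -0.48, 79, 0, 0, 0, 0, -0.6, 79, 0, 0, 0, 0, -0.72, 79, 0, 0, 0, 0, -0.84, 79, 0, 0, 0, 0, -0.96], hand=105)

```text
time_s: 8.6
ee_pos: [0.4545, 0.0507, 0.1195]
tcp_rot: [-0.001, 0.312, 0.95, -0.0]
force: [-0.9, -0.6, -1.0]
finger_gap: 0.0518
gripper_force: 0.0
```

Call:
step_arm(motion=[0, 0, 0, 0, 0, -0.12, 0, 0, 0, 0, 0, -0.24, 0, 0, 0, 0, 0, -0.36, 0, 0, 0, 0, 0, -0.48, 0, 0, 0, 0, 0, -0.6, 0, 0, 0, 0, 0, -0.72, 0, 0, 0, 0, 0, -0.84, 0, 0, 0, 0, 0, -0.96])

```text
time_s: 9.27
ee_pos: [0.4545, 0.0506, 0.1195]
tcp_rot: [-0.001, -0.162, 0.987, 0.0]
force: [0.0, -0.2, -0.2]
finger_gap: 0.0517
gripper_force: 0.0
```

Call:
step_arm(motion=[0, 0, 0, 0, 0, 0, 0, 0, 0, 0, 0, 0, 0, 0, 0, 0, 0, 0])

```text
time_s: 9.52
ee_pos: [0.4549, 0.0505, 0.1201]
tcp_rot: [-0.001, -0.157, 0.988, 0.0]
force: [0.3, -0.1, -0.0]
finger_gap: 0.0517
gripper_force: 0.0
```

Run:
```python
from h import *
from workcell import ctrl
s=ctrl.read_state();R=rot(s);yaw=np.arctan2(R[1,1],R[0,1]);print(s["ee_pos"],s["joints"].round(3),s["dq"].round(3),s["finger_gap"],"yaw",yaw,s["ft_torque"]);go(s,(.4551,.051,.059),yaw)
```

```text
[0.45494201 0.05053854 0.12009036] [-0.182  0.441 -0.032  2.129  0.024  0.573  1.655] [-0.009 -0.006  0.007 -0.002  0.003  0.001  0.01 ] 0.051687085021101364 yaw 1.8863327270244539 [0.07371104 0.03124173 0.00571996]
shift [-0.4  0.4 61.1] turn [ 0.0005 -0.0011  0.    ]
```

Call:
step_arm(motion=[-0.4, 0.4, 15, 0, 0, 0, -0.4, 0.4, 30, 0, 0, 0, -0.4, 0.4, 45, 0, 0, 0, -0.4, 0.4, 55, 0, 0, 0, -0.4, 0.4, 60, 0, 0, 0, -0.4, 0.4, 61, 0, 0, 0, -0.4, 0.4, 61, 0, 0, 0, -0.4, 0.4, 61, 0, 0, 0])

```text
time_s: 10.18
ee_pos: [0.456, 0.0512, 0.0601]
tcp_rot: [0.0, -0.159, 0.987, -0.0]
force: [0.3, -1.1, 0.4]
finger_gap: 0.0518
gripper_force: 0.0
```

Call:
step_arm(motion=[0, 0, 0, 0, 0, 0, 0, 0, 0, 0, 0, 0, 0, 0, 0, 0, 0, 0, 0, 0, 0, 0, 0, 0, 0, 0, 0, 0, 0, 0, 0, 0, 0, 0, 0, 0], hand=255, grip_force=45)

```text
time_s: 10.68
ee_pos: [0.456, 0.0512, 0.0601]
tcp_rot: [0.0, -0.159, 0.987, 0.0]
force: [-0.9, -0.3, 4.8]
finger_gap: 0.0345
gripper_force: 45.0
```

```bash
cat > st.py <<'E'
from h import *
from workcell import ctrl
s=ctrl.read_state();R=rot(s);print(round(s["time_s"],2),s["ee_pos"].round(4),"q7",s["joints"][6].round(3),"gap",s["finger_gap"].round(4),"yaw",np.arctan2(R[1,1],R[0,1]).round(4),"F",s["force"].round(1),"T",s["ft_torque"].round(3))
E
python3 st.py
```

```text
Traceback (most recent call last):
  File "st.py", line 3, in <module>
    s=ctrl.read_state();R=rot(s);print(round(s["time_s"],2),s["ee_pos"].round(4),"q7",s["joints"][6].round(3),"gap",s["finger_gap"].round(4),"yaw",np.arctan2(R[1,1],R[0,1]).round(4),"F",s["force"].round(1),"T",s["ft_torque"].round(3))
                                                                                                                    ^^^^^^^^^^^^^^^^^^^^^
AttributeError: 'float' object has no attribute 'round'
```

Call:
step_arm(motion=[0, 0, 0, 0, 0, 0.06, 0, 0, 0, 0, 0, 0.12, 0, 0, 0, 0, 0, 0.18, 0, 0, 0, 0, 0, 0.24, 0, 0, 0, 0, 0, 0.3, 0, 0, 0, 0, 0, 0.36, 0, 0, 0, 0, 0, 0.42, 0, 0, 0, 0, 0, 0.48])

```text
time_s: 11.35
ee_pos: [0.456, 0.0508, 0.0601]
tcp_rot: [0.0, 0.081, 0.997, -0.0]
force: [-0.1, -1.3, 6.2]
finger_gap: 0.0343
gripper_force: 45.0
```

```bash
sed -i 's/s\["finger_gap"\].round(4)/round(s["finger_gap"],4)/' st.py; python3 st.py
```

```text
11.35 [0.456  0.0508 0.0601] q7 1.311 gap 0.0343 yaw 1.4078 F [-0.1 -1.3  6.2] T [-0.297  0.138  0.284]
```

Call:
step_arm(motion=[0, 0, 0, 0, 0, 0.06, 0, 0, 0, 0, 0, 0.12, 0, 0, 0, 0, 0, 0.18, 0, 0, 0, 0, 0, 0.24, 0, 0, 0, 0, 0, 0.3, 0, 0, 0, 0, 0, 0.36, 0, 0, 0, 0, 0, 0.42, 0, 0, 0, 0, 0, 0.48])

```text
time_s: 12.02
ee_pos: [0.4559, 0.0505, 0.0601]
tcp_rot: [0.0, 0.316, 0.949, -0.0]
force: [-0.0, -2.4, 7.0]
finger_gap: 0.0342
gripper_force: 45.0
```

```bash
python3 st.py
```

```text
12.02 [0.4559 0.0505 0.0601] q7 0.978 gap 0.0342 yaw 0.9274 F [-0.  -2.4  7. ] T [-0.585  0.23   0.312]
```

Call:
step_arm(motion=[0, 0, 0, 0, 0, 0.06, 0, 0, 0, 0, 0, 0.12, 0, 0, 0, 0, 0, 0.18, 0, 0, 0, 0, 0, 0.24, 0, 0, 0, 0, 0, 0.3, 0, 0, 0, 0, 0, 0.36, 0, 0, 0, 0, 0, 0.42, 0, 0, 0, 0, 0, 0.48])

```text
time_s: 12.68
ee_pos: [0.4556, 0.0502, 0.0601]
tcp_rot: [0.0, 0.533, 0.846, -0.0]
force: [-1.9, -3.6, 8.4]
finger_gap: 0.0345
gripper_force: 45.0
```

```bash
python3 st.py
```

```text
12.68 [0.4556 0.0502 0.0601] q7 0.644 gap 0.0345 yaw 0.4472 F [-1.9 -3.6  8.4] T [-0.702  0.458  0.267]
```

Call:
step_arm(motion=[0, 0, 0, 0, 0, 0.06, 0, 0, 0, 0, 0, 0.12, 0, 0, 0, 0, 0, 0.18, 0, 0, 0, 0, 0, 0.24, 0, 0, 0, 0, 0, 0.3, 0, 0, 0, 0, 0, 0.36, 0, 0, 0, 0, 0, 0.42, 0, 0, 0, 0, 0, 0.48])

```text
time_s: 13.35
ee_pos: [0.4553, 0.0502, 0.0601]
tcp_rot: [0.0, 0.719, 0.695, -0.0]
force: [-2.6, -4.1, 9.4]
finger_gap: 0.0344
gripper_force: 45.0
```

```bash
python3 st.py
```

```text
13.35 [0.4553 0.0502 0.0601] q7 0.305 gap 0.0344 yaw -0.0329 F [-2.6 -4.1  9.4] T [-0.747  0.673  0.347]
```

Call:
step_arm(motion=[0, 0, 0, 0, 0, 0.04, 0, 0, 0, 0, 0, 0.08, 0, 0, 0, 0, 0, 0.12, 0, 0, 0, 0, 0, 0.16])

```text
time_s: 13.68
ee_pos: [0.4551, 0.0502, 0.0601]
tcp_rot: [0.0, 0.772, 0.636, -0.0]
force: [-3.2, -3.0, 10.5]
finger_gap: 0.0346
gripper_force: 45.0
```

```bash
python3 st.py
```

```text
13.68 [0.4551 0.0502 0.0601] q7 0.191 gap 0.0346 yaw -0.1919 F [-3.2 -3.  10.5] T [-0.68   0.777  0.344]
```

Call:
step_arm(motion=[0, 0, 0, 0, 0, 0.04, 0, 0, 0, 0, 0, 0.08, 0, 0, 0, 0, 0, 0.12, 0, 0, 0, 0, 0, 0.16])

```text
time_s: 14.02
ee_pos: [0.455, 0.0502, 0.06]
tcp_rot: [-0.0, 0.82, 0.572, -0.001]
force: [-4.1, -2.7, 10.9]
finger_gap: 0.0342
gripper_force: 45.0
```

```bash
python3 st.py
```

```text
14.02 [0.455  0.0502 0.06  ] q7 0.075 gap 0.0342 yaw -0.3519 F [-4.1 -2.7 10.9] T [-0.702  0.823  0.299]
```

Call:
step_arm(motion=[0, 0, 0, 0, 0, 0.04, 0, 0, 0, 0, 0, 0.08, 0, 0, 0, 0, 0, 0.12, 0, 0, 0, 0, 0, 0.16])

```text
time_s: 14.35
ee_pos: [0.4549, 0.0502, 0.06]
tcp_rot: [-0.0, 0.863, 0.505, -0.001]
force: [-4.7, -3.2, 11.9]
finger_gap: 0.0345
gripper_force: 45.0
```

```bash
python3 st.py
```

```text
14.35 [0.4549 0.0502 0.06  ] q7 -0.042 gap 0.0345 yaw -0.5118 F [-4.7 -3.2 11.9] T [-0.634  0.905  0.326]
```

Call:
step_arm(motion=[0, 0, 0, 0, 0, 0.04, 0, 0, 0, 0, 0, 0.08, 0, 0, 0, 0, 0, 0.12, 0, 0, 0, 0, 0, 0.16])

```text
time_s: 14.68
ee_pos: [0.4549, 0.0503, 0.0601]
tcp_rot: [-0.0, 0.901, 0.435, -0.001]
force: [-4.1, -2.0, 11.4]
finger_gap: 0.0345
gripper_force: 45.0
```

```bash
python3 st.py
```

```text
14.68 [0.4549 0.0503 0.0601] q7 -0.161 gap 0.0345 yaw -0.6718 F [-4.1 -2.  11.4] T [-0.549  0.981  0.279]
```

Call:
step_arm(motion=[0, 0, 0, 0, 0, 0.04, 0, 0, 0, 0, 0, 0.08, 0, 0, 0, 0, 0, 0.12, 0, 0, 0, 0, 0, 0.16])

```text
time_s: 15.02
ee_pos: [0.4547, 0.0504, 0.0601]
tcp_rot: [-0.0, 0.932, 0.361, -0.001]
force: [-5.0, -2.9, 11.4]
finger_gap: 0.034
gripper_force: 45.0
```

```bash
python3 st.py
```

```text
15.02 [0.4547 0.0504 0.0601] q7 -0.281 gap 0.034 yaw -0.8316 F [-5.  -2.9 11.4] T [-0.573  1.111  0.368]
```

Call:
step_arm(motion=[0, 0, 0, 0, 0, 0.04, 0, 0, 0, 0, 0, 0.08, 0, 0, 0, 0, 0, 0.12, 0, 0, 0, 0, 0, 0.16])

```text
time_s: 15.35
ee_pos: [0.4546, 0.0505, 0.06]
tcp_rot: [-0.0, 0.958, 0.286, -0.001]
force: [-4.2, -2.6, 12.7]
finger_gap: 0.0346
gripper_force: 45.0
```

```bash
python3 st.py
```

```text
15.35 [0.4546 0.0505 0.06  ] q7 -0.403 gap 0.0346 yaw -0.9913 F [-4.2 -2.6 12.7] T [-0.453  1.051  0.418]
```

Call:
step_arm(motion=[0, 0, 0, 0, 0, 0.03, 0, 0, 0, 0, 0, 0.06])

```text
time_s: 15.52
ee_pos: [0.4546, 0.0505, 0.06]
tcp_rot: [-0.0, 0.966, 0.257, -0.001]
force: [-4.8, -1.3, 13.1]
finger_gap: 0.0342
gripper_force: 45.0
```

```bash
python3 st.py
```

```text
15.52 [0.4546 0.0505 0.06  ] q7 -0.448 gap 0.0342 yaw -1.0507 F [-4.8 -1.3 13.1] T [-0.451  1.124  0.463]
```

Call:
step_arm(motion=[0, 0, 0, 0, 0, 0])

```text
time_s: 15.6
ee_pos: [0.4546, 0.0505, 0.06]
tcp_rot: [-0.0, 0.966, 0.257, -0.001]
force: [-4.7, -1.8, 14.3]
finger_gap: 0.0344
gripper_force: 45.0
```

```bash
python3 st.py
```

```text
15.6 [0.4546 0.0505 0.06  ] q7 -0.449 gap 0.0344 yaw -1.051 F [-4.7 -1.8 14.3] T [-0.359  1.2    0.239]
```

Call:
step_arm(motion=[0, 0, 0, 0, 0, 0])

```text
time_s: 15.68
ee_pos: [0.4546, 0.0505, 0.06]
tcp_rot: [-0.0, 0.966, 0.257, -0.001]
force: [-5.6, -1.4, 13.3]
finger_gap: 0.0347
gripper_force: 45.0
```

```bash
python3 st.py
```

```text
15.68 [0.4546 0.0505 0.06  ] q7 -0.448 gap 0.0347 yaw -1.05 F [-5.6 -1.4 13.3] T [-0.438  1.14   0.147]
```

Torque rose about 0.15 N m over the first turns, so I'm stopping here, releasing and lifting.

Call:
step_arm(motion=[0, 0, 0, 0, 0, 0, 0, 0, 0, 0, 0, 0, 0, 0, 0, 0, 0, 0, 0, 0, 0, 0, 0, 0, 0, 0, 0, 0, 0, 0], hand=105)

```text
time_s: 16.1
ee_pos: [0.4557, 0.0512, 0.0596]
tcp_rot: [-0.0, 0.966, 0.258, 0.0]
force: [0.6, 0.2, 0.1]
finger_gap: 0.0519
gripper_force: 0.0
```

Call:
step_arm(motion=[0, 0, -10, 0, 0, 0, 0, 0, -30, 0, 0, 0, 0, 0, -60, 0, 0, 0, 0, 0, -80, 0, 0, -0.1, 0, 0, -80, 0, 0, -0.2, 0, 0, -80, 0, 0, -0.3, 0, 0, -80, 0, 0, -0.4, 0, 0, -80, 0, 0, -0.5])

```text
time_s: 16.77
ee_pos: [0.4556, 0.0513, 0.1398]
tcp_rot: [0.0, 0.871, 0.491, 0.0]
force: [-0.5, 0.4, 0.4]
finger_gap: 0.052
gripper_force: 0.0
```

Call:
step_arm(motion=[-20, -20, 0, 0, 0, -0.12, -40, -40, 0, 0, 0, -0.24, -50, -60, 0, 0, 0, -0.36, -50, -70, 0, 0, 0, -0.48, -50, -70, 0, 0, 0, -0.5, -50, -70, 0, 0, 0, -0.5, -50, -70, 0, 0, 0, -0.5])

```text
time_s: 17.35
ee_pos: [0.3711, 0.0451, 0.1399]
tcp_rot: [0.001, 0.726, 0.688, 0.001]
force: [0.8, 0.7, -0.1]
finger_gap: 0.0522
gripper_force: 0.0
```

```bash
python3 st.py
python3 - <<'E'
from h import *
from workcell import ctrl,eyes
s=ctrl.read_state();c=eyes.camera("wrist");pickle.dump((s,c),open("w6.pkl","wb"))
cv2.imwrite("pics/w6.png",c["color"])
E
```

```text
17.35 [0.3711 0.0451 0.1399] q7 0.141 gap 0.0522 yaw -0.053 F [ 0.8  0.7 -0.1] T [-0.069  0.058  0.067]
```

View pics/w6.png

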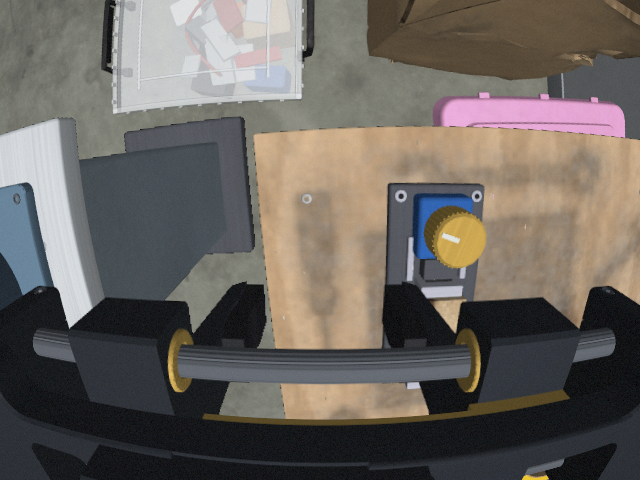

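The white line has turned about 2.93 rad since the earlier view, matching the 2.94 rad commanded, so the grip didn't slip. The jaw-to-stop gap measured before tightening (77.9 mm) puts the home point at about 2.6 rad and the clamping near 45 N. The gripper is clear of everything, so I'm handing in.

```bash
python3 -c "
from workcell import ctrl
print(ctrl.sign_off())"
```

```text
the job is handed in; nothing more can be done
None
```

I laid the block on the bed, turned the screw 2.94 rad until the torque had risen about 0.15 N m (an estimated 45 N of clamping), let go and handed the job in; the block's contact with the stop was not seen directly, and the hand-in returned no verdict.

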